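Present a bar to the inspection camera

ROBOT

A 6-joint arm with a two-finger parallel gripper is mounted at the origin on a cart in front of the work surface, level with it; the furniture and walls round the work are solid. World frame = base frame: x ahead of the robot, y to its left, z up, the work surface at z = 0. Lengths are in mm, angles in rad, forces in N, time in s.
With the tool pointing down it reaches from about 350 to 975 mm from the base axis. Payload 7.1 kg.
Tool frame: the origin (TCP) lies at the very end of the fingers, on their centre line; the grasp point (between the pads) lies 19 mm behind it (ctrl.grasp_offset is the distance from the TCP to the grasp point, in mm); z points along the fingers, y is the line along which they close (so a half turn about z gives the same grasp; the last joint's range is limited). The gripper opens to 88 mm and grips with 3 to 60 N. Pads are 20 mm wide; open, the fingers measure 115 mm over their backs; the gripper's body (75 mm by 178 mm) begins 61 mm behind the grasp point.
Start: joints at [1.272, 0.423, 1.63, -0, 1.089, -0.019], TCP at [172.57, 600.686, 222.675] pointing down, gripper open.
Joint ranges: [-3, 3], [-0.9, 2.11], [0.09, 2.58], [-1.31, 4.45], [0.11, 2.69], [-2.54, 2.54]. Speed limits (rad/s): [2.39, 2.39, 3.01, 3.14, 3.14, 3.14].

INTERFACE

Orientations are given as a rotation vector (axis times angle).
In Python, from workcell import ctrl, viewer, ticket, models gives the robot as it stands.
- The arm moves only by the tool play_rows, never from a script. Its arguments are lists of equal length, an entry for each row: "dp": the shift along the world's x, y, z in mm, a list of three; "yaw": the turn about the world's z in degrees. In form: {"dp": [[tx, ty, tz], ...], "yaw": [yaw, ...]}. A call has 1 to 8 rows; each row shifts and turns the commanded pose from where the row before left it; what a row does not reach is not made up. A row lasts 1/12 s, in which the tool goes at most 41.7 mm and 7.16 degrees, less where a joint would pass 70% of its speed; a pose out of reach is approached as far as the arm can. A call is refused whole if a number of a shift passes 41.7 or a number of a turn 7.16, either way. A call with a gripper value outside its range is refused whole. "gripper" is the closure, from 0 (fully open) to 1 (shut), set as the call begins (left out, the last holds). The fingers move at their own pace and stop on an object; the grip force is fixed at half the most. Time passes only in rows, so rows that do not move let the fingers close. It gives the time, the measured TCP pose, the force, the opening and the grip force at its end, in the units of the state.
- ctrl.get_obs(): the state, without advancing time (a new reading comes with each control period).
- viewer.get_image(name): name is "side" or "top" or "wrist"; returns a dict with "pixels" (480x640x3 uint8, red, green, blue), "range_z" (480x640 float32, mm along the optical axis (not along the pixel's ray), 0 where there is no reading), "fx", "fy", "cx", "cy" (pixels), "dist_coeffs" ([k1, k2, p1, p2, k3] as OpenCV has them; the pictures are not rectified), "T" (4x4, takes a point from camera to world coordinates); the wrist camera has in their place "hand_eye" (4x4, takes a point from camera to tool coordinates, whose origin is the TCP and whose axes are the flange's). Camera axes: x right, y up, looking along -z (the intrinsics and any distortion apply to the point x, -y, -z); pixel columns grow to the right and rows downward; lengths in mm; the calibration is good to about 2 mm. A picture is of the moment at which its call begins: read the wrist's pose just before it.
- ticket.close_job(): hands the job in; it is judged then, once.
Trained networks look in a picture, given as the dict that the camera call returned (one of the last four; its "shot" number tells which), for a name from the list of things; names that differ only in an ending like _2 or _b are one class to them, and where a whole thing is asked for, a point or a joint stands for the part that bears it (a point fixed in the world has none). Each returns a list of dicts, best first, with "conf" (0 to 1); they miss things now and then, are a little off and sometimes report something else, mostly with a low value. They report only what shows in the picture. A call takes as long as a camera call. They do not tell look-alikes from the thing itself.
- models.look_for(picture, name): "bbox" ([centre column, centre row, width, height] in pixels, round what is visible of it).
- models.landmark_of(picture, name): "location" ([column, row] in pixels: a listed point, or the origin of a listed thing).
The state is a dict: "t": time; "qpos": joint angles; "qvel": joint speeds; "joint_torque": joint torques, N m; "ee_pos": TCP position; "orientation": TCP orientation; "ft_force": force on the tool from outside, world axes, zero at the start; "moment": the same for the moment, N m; "width": finger opening in mm; "grasp_force": force on a finger pad.
Only numpy, scipy, OpenCV 4.12 (cv2) and the standard library are available. Lean on these libraries where they do the work, as an engineer would, in place of code of your own. Each camera call takes 0.05 s, during which the arm holds its last target. There are 200 camera calls.

TASK

Slip the blade of the flat pry tool into the notch in the front of the closed metal case and, with the tool and not the fingers, lever up the hinged cover and swing it back until it stands upright or leans back; then lay the tool down on the bench. Take the square bar out of the case (the hexagonal one stays in it) and hold it up in the air end-on to the inspection camera: level, in line with the lens axis at lens height, the near end 50 mm in front of the lens. Finish while still holding it there, and leave the camera and the other things on the bench alone.

Things in the scene. Friction and masses are not known exactly. Their poses are not given: they have to be found in the camera images.
- case: Fixed open-topped grey metal case, 168 (x) x 182 (y) x 50 mm high without its cover, walls 6 mm, floor 5 mm. Origin: centre of its underside, on the bench; x points from the notched front to the hinged back, z up. The two bars lie inside on the floor along the case's x, one 40 mm to each side of the middle (give or take 5 mm), either one on either side.
- case_notch (a point): Centre of the notch in the case's front wall, on the outer face (84 mm in front of the case's middle, 43.5 mm above the bench). The notch is 54 mm wide (y) and 13 mm high, goes through the 6 mm wall, and its upper side is the underside of the closed cover. Behind it, at that height, the case is empty (the bars reach 30 mm above the bench). Axes as the case.
- cover (a joint): Hinge of the case's cover: 0 closed, grows as the cover opens, 1.57 upright, stop at 2.0 rad (leaning back from the robot). A stiff-hinged 5 mm plate, 168 x 182 mm, 0.1 kg, flush with the case's outside; its underside is at 50 mm when closed. It takes about 1.5 N at its front edge to lift, and stays at whatever angle it is left.
- cover_edge (a point): Middle of the cover's front edge, on its underside; moves with the cover, on a radius of 168 mm round cover_hinge.
- cover_hinge (a point): Middle of the cover's hinge line, at the top of the case's back (84 mm behind the middle, 50 mm above the bench). The hinge line runs along the case's y.
- blade_tool: Loose flat pry tool lying on the bench, 0.08 kg: black handle 90 (x) x 20 (y) x 18 mm (z), then a flat steel blade 70 x 16 x 3 mm that carries on along +x at mid-height of the handle. Origin: centre of the handle's underside; the blade starts 45 mm and ends 115 mm ahead of it; blade 9 mm above the underside.
- blade_tip (a point): Middle of the blade's end, 115 mm along x from the tool's origin and 9 mm above its underside.
- bar: Loose square bar of plain aluminium, 25 x 140 x 25 mm, 0.23 kg. Origin: centre of its underside; its length runs along its y.
- bar_mid (a point): Middle of the square bar (12.5 mm above its underside).
- hex_bar: Loose hexagonal bar, 22 x 90 x 19 mm (length along y), that stays in the case. Origin: centre of its underside.
- camera: Fixed inspection camera on a post with a foot, 110 x 90 mm foot, 210 mm high. Origin on the bench under the camera; the camera looks along its -x.
- lens (a point): Centre of the lens front, 50 mm ahead (-x) of the camera's origin and 160 mm above the bench. The optical axis is level, along -x of this frame. With the near end of the bar 50 mm from the lens, the middle of the bar is 120 mm from it.
- caliper_1: Caliper lying on the bench, 58 x 215 x 12 mm, loose; leave alone. Origin: centre of its underside.
- bush: Short turned bush, 32 mm across, 19 mm high, loose; leave alone. Origin: centre of its underside.
- tape_roll: Roll of tape lying flat, 62 mm across, 19 mm high, loose; leave alone. Origin: centre of its underside.
Mind the look-alikes: they are no part of the job. Of the things shaped like the blade_tool, the black one is meant.

How it is judged (in metres and radians):
On the way, in this order (a step that is already met when the one before it is completed fails the run):
1. the cover is levered up with the tool (value of joint cover above 0.25 rad and contact force between blade_tool and cover above 0.2 N), for 0.1 s.
2. the cover stands open (value of joint cover above 1.45 rad), for 0.2 s.
At the end, for the whole second after the job is handed in: Fingers hold the square bar still, touching nothing else, its middle 120 mm before the lens on the lens axis (15 mm each way), length along the axis within 0.12 rad; cover open over 1.4 rad; tool released, at rest on the bench clear of the case; hexagonal bar in the case (contact force between the fingers and bar above 1 N and x of bar_mid in the frame of lens between -0.135 and -0.105 m and y of bar_mid in the frame of lens between -0.015 and 0.015 m and z of bar_mid in the frame of lens between -0.015 and 0.015 m and angle between the y axis of bar and the x axis of camera, either way round below 0.12 rad and linear speed of bar below 0.03 m/s and contact force between bar and camera below 0.1 N and contact force between each of bar, blade_tool and case below 0.1 N and contact force between each of bar, the fingers and blade_tool below 0.1 N and value of joint cover above 1.4 rad and height (world z) of blade_tool between -0.01 and 0.02 m and linear speed of blade_tool below 0.02 m/s and x of hex_bar in the frame of case between -0.08 and 0.08 m and y of hex_bar in the frame of case between -0.085 and 0.085 m and z of hex_bar in the frame of case below 0.03 m); the arm keeps its last pose, push and grip.
It fails at once if the fingers touch the cover before it is open (value of joint cover below 1.2 rad and contact force between the fingers and cover above 0.5 N).
It fails at once if the camera is struck (contact force between anything else and camera above 3 N).
It fails at once if the caliper is disturbed (distance of caliper_1 from where it was at the start of the episode above 0.03 m).
It fails at once if the bush is disturbed (distance of bush from where it was at the start of the episode above 0.03 m).
It fails at once if the tape roll is disturbed (distance of tape_roll from where it was at the start of the episode above 0.03 m).
It also fails if it takes over 70 s, if anything falls off the work surface, if the arm or the gripper's body presses on something with over 40 N, if the wrist force passes 120 N, or if a joint passes its speed limit or range.

## Working session

There is one attempt and no reset: what is moved stays moved. The work goes in short steps, Python scripts to look and compute and a tool call to move; the robot and the scene stay as the last step left them, time stands still between calls to the robot, and variables do not carry over. Pictures are saved under pics/ and viewed, at most 10 in all, crops included, and the job is handed in when it is done.

Besides the shell and the picture viewer there is one more tool, called after "Request:" as name([rows], argument=value, ...), one row to a line, values as JSON. play_rows: Moves the arm, as the interface text tells. Its arguments: {"type":"object","properties":{"dp":{"type":"array"},"yaw":{"type":"array"},"gripper":{"type":"number"}},"required":["dp","yaw"]}

```bash
mkdir -p pics
cat > h.py <<'E'
import numpy as np, cv2
from scipy.spatial.transform import Rotation as R
from workcell import ctrl, viewer, ticket, models
def shot(name):
    o=ctrl.get_obs(); im=viewer.get_image(name)
    if "hand_eye" in im:
        T=np.eye(4); T[:3,:3]=R.from_rotvec(o["orientation"]).as_matrix(); T[:3,3]=o["ee_pos"]
        im["T"]=T@np.array(im["hand_eye"])
    return im
def K(im): return np.array([[im["fx"],0,im["cx"]],[0,im["fy"],im["cy"]],[0,0,1.]]),np.array(im["dist_coeffs"],float)
def rays(im,uv):
    k,d=K(im); n=cv2.undistortPoints(np.array(uv,float).reshape(-1,1,2),k,d).reshape(-1,2)
    return np.c_[n[:,0],-n[:,1],-np.ones(len(n))]
def onz(im,uv,z):  # intersect with plane z
    T=np.array(im["T"]); r=rays(im,uv)@T[:3,:3].T; c=T[:3,3]
    return c+r*((z-c[2])/r[:,2])[:,None]
def deep(im,uv):
    T=np.array(im["T"]); uv=np.array(uv,float).reshape(-1,2)
    d=np.array([im["range_z"][int(round(v)),int(round(u))] for u,v in uv])
    return (rays(im,uv)*d[:,None])@T[:3,:3].T+T[:3,3]
def proj(im,P):
    T=np.array(im["T"]); p=(np.array(P,float).reshape(-1,3)-T[:3,3])@T[:3,:3]
    k,d=K(im); return cv2.projectPoints(p*[1,-1,-1],np.zeros(3),np.zeros(3),k,d)[0].reshape(-1,2)
def save(im,name,box=None,s=1):
    p=im["pixels"][:,:,::-1]
    if box: p=p[box[1]:box[3],box[0]:box[2]]
    cv2.imwrite("pics/"+name,cv2.resize(p,None,fx=s,fy=s,interpolation=cv2.INTER_CUBIC))
E
python3 - <<'E'
from h import *
np.set_printoptions(precision=1,suppress=True)
print(ctrl.get_obs(), ctrl.grasp_offset)
for n in("top","side"):
    im=shot(n); save(im,n+"0.png"); np.savez(n+"0.npz",**im); print(n,np.array(im["T"])[:3,3])
    for t in "case case_notch cover cover_edge cover_hinge blade_tool blade_tip camera lens caliper_1 bush tape_roll".split():
        print(t,[(round(x["conf"],2),np.round(x["location"]),deep(im,x["location"])[0]) for x in models.landmark_of(im,t)][:3], [(round(x["conf"],2),np.round(x["bbox"])) for x in models.look_for(im,t)][:3] if "_tool" in t else "")
E
```

```text
{'t': 0.0, 'qpos': array([ 1.3,  0.4,  1.6, -0. ,  1.1, -0. ]), 'qvel': array([ 0., -0.,  0.,  0.,  0., -0.]), 'joint_torque': array([  0. , -54.5, -27.4,   0.1,   0. ,  -0. ]), 'ee_pos': array([172.4, 600.2, 221.9]), 'orientation': array([-0.4, -3.1,  0. ]), 'ft_force': array([0.5, 0.4, 0.3]), 'moment': array([ 0.1, -0. , -0. ]), 'grasp_force': 0.0, 'width': 87.46773799578122} 18.700000000000003
top [ 308.1 -102.9 1659.7]
case [(0.63, array([320., 224.]), array([593.7, -96.4,  53.7]))] 
case_notch [(0.8, array([326., 246.]), array([ 523. , -115.2,   41.8]))] Traceback (most recent call last):
  File "<stdin>", line 7, in <module>
ValueError: it knows: bar, bar_mid, blade_tip, blade_tool, bush, caliper, camera, case, case_notch, cover_edge, cover_hinge, hex_bar, lens, tape_roll
```

Run:
```python
from h import *
np.set_printoptions(precision=1,suppress=True)
for n in("top","side"):
    im=shot(n); save(im,n+"0.png"); np.savez(n+"0.npz",**im); print(n,np.array(im["T"])[:3,3],im["fx"],im["dist_coeffs"])
    for t in "case case_notch cover_edge cover_hinge blade_tool blade_tip camera lens caliper bush tape_roll".split():
        print(t,[(round(x["conf"],2),np.round(x["location"]),deep(im,x["location"])[0]) for x in models.landmark_of(im,t)][:3], [(round(x["conf"],2),np.round(x["bbox"])) for x in models.look_for(im,t)][:3] if "_tool" in t else "")
```

```text
top [ 308.1 -102.9 1659.7] 504.31429697397886 [-0.  0.  0.  0.  0.]
case [(0.85, array([320., 226.]), array([584.9, -97.5,  51.4]))] 
case_notch [(0.61, array([328., 247.]), array([ 521.4, -121.5,   15.4]))] 
cover_edge [(0.71, array([325., 244.]), array([ 526.7, -112.7,   50.8]))] 
cover_hinge [(0.9, array([312., 198.]), array([676.5, -75.9,  59. ]))] 
blade_tool [(0.67, array([510., 272.]), array([ 421.3, -712.4,   18.1])), (0.64, array([446., 238.]), array([ 541.2, -512.3,   17.3])), (0.54, array([390., 247.]), array([ 516. , -325.4,   18.9]))] [(0.85, array([437., 240.,  47.,  12.])), (0.83, array([394., 236.,  13.,  47.])), (0.78, array([501., 268.,  39.,  37.]))]
blade_tip [(0.84, array([415., 242.]), array([ 529.5, -408. ,   10.1])), (0.68, array([484., 251.]), array([ 494.9, -636.5,    8.5])), (0.51, array([394., 213.]), array([ 630.4, -346.8,   10.1]))] 
camera [(0.77, array([203., 192.]), array([719. , 290.4,  15.8])), (0.56, array([141., 275.]), array([446.6, 498.1,  -2.5]))] 
lens [(0.75, array([193., 196.]), array([665.3, 283.5, 177.1]))] 
caliper [(0.75, array([401., 19
[... 941 characters left out ...]
08.,  50.,  13.])), (0.77, array([349., 340.,  35.,  32.])), (0.63, array([316., 259.,  63.,  38.]))]
blade_tip [(0.62, array([354., 305.]), array([ 644.7, -345. ,    0.4])), (0.59, array([359., 377.]), array([ 501.4, -630.6,    7.4])), (0.52, array([333., 323.]), array([ 531.6, -405.9,    7. ]))] 
camera [(0.89, array([301., 220.]), array([700.1, 258. ,   7.1]))] 
lens [(0.92, array([291., 189.]), array([790.1, 601.6,  -3.2]))] 
caliper [(0.78, array([370., 307.]), array([ 688.9, -375.5,    0.9])), (0.61, array([234., 209.]), array([448. , 460.2,  11.1]))] 
bush [(0.55, array([237., 240.]), array([384.6, 191.9,   8.1]))] 
tape_roll [(0.63, array([236., 211.]), array([459.2, 468.1,  -5.9]))]
```

View pics/top0.png

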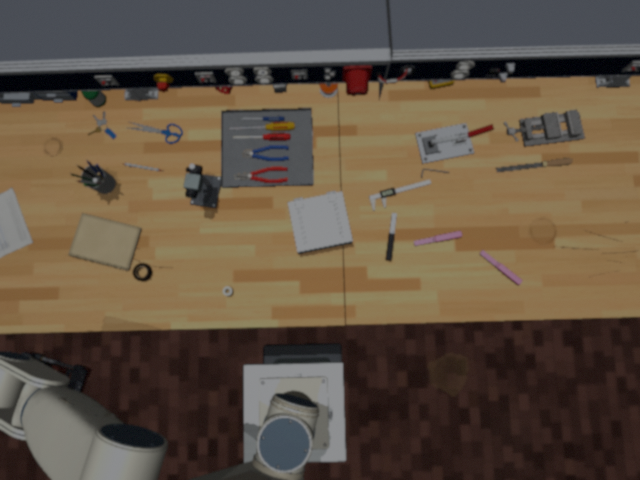

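View pics/side0.png

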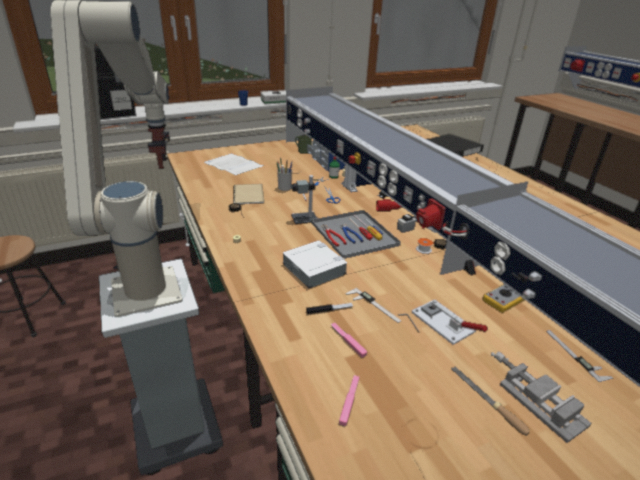

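Look-alikes for blade_tool: black-handled at top (391,238), pink at (437,239), pink at (501,268). The black one fits ("the black one is meant"). I'll confirm it in a wrist crop on approach. The case is at (320,223), the camera at (203,190), the caliper at (400,193), the bush at (227,291) and the tape at (142,271).

Run:
```python
from h import *
np.set_printoptions(precision=1,suppress=True)
im=dict(np.load("top0.npz"))
v,u=np.mgrid[0:480,0:640]; P=deep(im,np.c_[u.ravel(),v.ravel()]).reshape(480,640,3)
def rect(m,n):
    q=P[m]; r=cv2.minAreaRect(q[:,:2].astype(np.float32)); print(n,len(q),q.mean(0),r)
x,y,z=P[...,0],P[...,1],P[...,2]
rect((z>42)&(z<70)&(abs(x-600)<130)&(abs(y+95)<140),"case")
m=(abs(x-700)<110)&(abs(y-290)<100)
for a,b in((8,40),(100,150),(150,250)): rect(m&(z>a)&(z<b),("cam",a,b))
rect((z>11)&(z<30)&(abs(x-540)<110)&(abs(y+325)<40),"handle")
print(proj(im,[[516,-325,9]]))
print(viewer.get_image("wrist")["hand_eye"])
```

```text
case 2915 [602.1 -97.1  55.1] ((605.8057861328125, -96.42252349853516), (176.28433227539062, 181.9858856201172), 10.036415100097656)
('cam', 8, 40) 575 [719.4 270.9  13.1] ((697.589111328125, 288.4009094238281), (216.81515502929688, 197.8441162109375), 1.5912994146347046)
('cam', 100, 150) 17 [720.8 268.3 134. ] ((723.8218994140625, 268.2239074707031), (13.106022834777832, 69.9935302734375), 89.29395294189453)
('cam', 150, 250) 523 [716.1 283.7 178.9] ((717.29345703125, 286.6233215332031), (51.12030029296875, 101.69441986083984), 86.11328887939453)
handle 218 [ 540.1 -328.9   16.5] ((553.1376953125, -319.90374755859375), (66.58173370361328, 153.9263916015625), 89.28263854980469)
[[389.6 247.2]]
[[   0.     1.     0.3   84.6]
 [   1.    -0.     0.     0.1]
 [   0.     0.3   -1.  -160.7]
 [   0.     0.     0.     1. ]]
```

Request:
play_rows([
  [20,-30,25],
  [20,-30,25],
  [20,-30,25],
  [20,-35,20],
  [20,-35,20],
  [20,-35,20],
  [20,-35,10],
  [20,-35,10],
], yaw=[0,0,0,0,0,0,0,0])

```text
t: 2.17
ee_pos: [325.7, 346.6, 370.8]
orientation: [0.437, 3.11, 0.002]
ft_force: [0.7, -0.4, 0.5]
width: 87.6
grasp_force: 0.0
```

Request:
play_rows([
  [20,-35,0],
  [20,-35,0],
  [20,-35,0],
  [15,-38,0],
  [15,-38,0],
  [10,-38,0],
  [10,-38,0],
  [0,-38,0],
], yaw=[0,0,0,0,0,0,0,0])

```text
t: 2.83
ee_pos: [436.2, 51.0, 369.7]
orientation: [0.438, 3.11, 0.0]
ft_force: [0.3, 0.2, 0.2]
width: 87.6
grasp_force: 0.0
```

Request:
play_rows([
  [8,-38,0],
  [8,-38,0],
  [8,-38,0],
  [0,-38,0],
  [0,-38,0],
  [0,-38,0],
  [0,-30,0],
  [0,0,0],
], yaw=[0,0,0,0,0,0,0,0])

```text
t: 3.5
ee_pos: [458.9, -209.5, 369.4]
orientation: [0.444, 3.11, -0.003]
ft_force: [-0.3, 1.0, 0.0]
width: 87.8
grasp_force: 0.0
```

Run:
```python
from h import *
np.set_printoptions(precision=1,suppress=True)
im=shot("wrist"); save(im,"w1.png"); np.savez("w1.npz",**im); print(im["T"][:3,3],im["fx"])
Z=dict(case_notch=43.5,cover_edge=50,cover_hinge=50,blade_tool=0,blade_tip=9,caliper=0,case=0)
for t in Z:
    print(t,[(round(x["conf"],2),np.round(x["location"]),deep(im,x["location"])[0],onz(im,x["location"],Z[t])[0]) for x in models.landmark_of(im,t)][:3])
```

```text
[ 377.7 -185.5  530.1] 346.6425875115698
case_notch [(0.68, array([395., 217.]), array([ 519.4, -114.9,   50.3]), array([ 521.4, -113.9,   43.5]))]
cover_edge [(0.76, array([398., 217.]), array([ 519.2, -112.5,   54.1]), array([ 520.4, -111.8,   50. ]))]
cover_hinge [(0.84, array([438., 311.]), array([ 461.8, -157.7,  398.8]), array([685.1, -83.9,  50. ]))]
blade_tool [(0.91, array([262., 246.]), array([ 516.6, -318.7,   17.7]), array([ 521.4, -323.3,    0. ])), (0.84, array([ 12., 253.]), array([ 418.9, -698.1,   17. ]), array([ 420.3, -715.1,    0. ])), (0.79, array([156., 291.]), array([ 541.3, -510.3,   16.4]), array([ 546.5, -520.6,    0. ]))]
blade_tip [(0.82, array([212., 265.]), array([ 526.4, -409.4,    9.7]), array([ 526.6, -409.8,    9. ])), (0.74, array([ 83., 282.]), array([ 498.7, -632.2,   -2.4]), array([ 496.1, -622.7,    9. ])), (0.72, array([269., 308.]), array([ 626.4, -346.9,    8.2]), array([ 626. , -346.6,    9. ]))]
caliper [(0.6, array([268., 343.]), array([ 697. , -374.9,   -2.6]), array([ 695.4, -373.9,    0. ])), (0.52, array([397., 214.]), array([ 520.8, -109.4,   35.8]), array([ 531.1, -103.9,    0. ]))]
case [(0.74, array([406., 254.]), array([ 576.9, -112.8,   53.1]), array([ 599. , -104.7,    0. ]))]
```

View pics/w1.png

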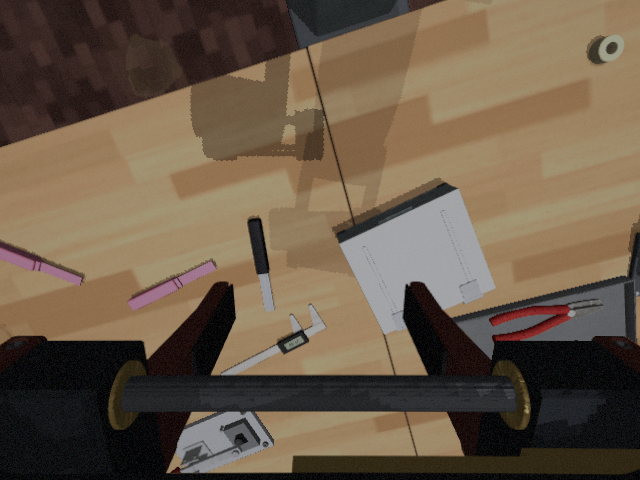

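Run:
```python
from h import *
np.set_printoptions(precision=1,suppress=True)
im=dict(np.load("w1.npz")); save(im,"w1c.png",(190,190,350,340),5)
v,u=np.mgrid[0:480,0:640]; P=deep(im,np.c_[u.ravel(),v.ravel()]).reshape(480,640,3)
x,y,z=P[...,0],P[...,1],P[...,2]; px=im["pixels"].astype(int)
box=(u>235)&(u<285)&(v>205)&(v<282)
m=box&(px.max(2)<70); q=onz(im,np.c_[u[m],v[m]],14); r=cv2.minAreaRect(q[:,:2].astype(np.float32)); print("handle",len(q),r)
c=q[:,:2].mean(0); w,V=np.linalg.eigh(np.cov((q[:,:2]).T)); print(c,np.degrees(np.arctan2(*(V[:,1]*np.sign(V[0,1]))[::-1])))
m=(u>235)&(u<290)&(v>270)&(v<320)&(abs(px[...,0]-px[...,2])<25)&(px.max(2)>90); q=onz(im,np.c_[u[m],v[m]],10.5); print("blade",len(q),cv2.minAreaRect(q[:,:2].astype(np.float32)))
m=(z>45)&(z<70)&(x>500)&(x<700)&(abs(y+97)<140); q=P[m]; r=cv2.minAreaRect(q[:,:2].astype(np.float32)); print("case",len(q),r,cv2.boxPoints(r))
# case: line fits on white cover edges
m=(z>45)&(z<70)&(px.min(2)>120)&(x>500)&(x<700)&(abs(y+97)<140); m=cv2.morphologyEx(m.astype(np.uint8),cv2.MORPH_OPEN,np.ones((5,5)))>0
q=onz(im,np.c_[u[m],v[m]],55); r=cv2.minAreaRect(q[:,:2].astype(np.float32)); print("cover",len(q),r,cv2.boxPoints(r))
```

```text
handle 740 ((516.1950073242188, -325.8851318359375), (21.296369552612305, 91.7360610961914), 80.07767486572266)
[ 515.2 -325.8] -10.026941348855924
blade 381 ((596.6460571289062, -340.5084533691406), (17.43668556213379, 67.55418395996094), 80.90546417236328)
case 12278 ((603.755859375, -97.50457763671875), (175.7296142578125, 182.5741424560547), 9.917353630065918) [[ 501.5  -22.7]
 [ 532.9 -202.6]
 [ 706.  -172.3]
 [ 674.6    7.6]]
cover 11911 ((602.2965698242188, -98.22834014892578), (171.44415283203125, 180.98863220214844), 9.979089736938477) [[ 502.2  -24. ]
 [ 533.6 -202.2]
 [ 702.4 -172.5]
 [ 671.     5.8]]
```

View pics/w1c.png

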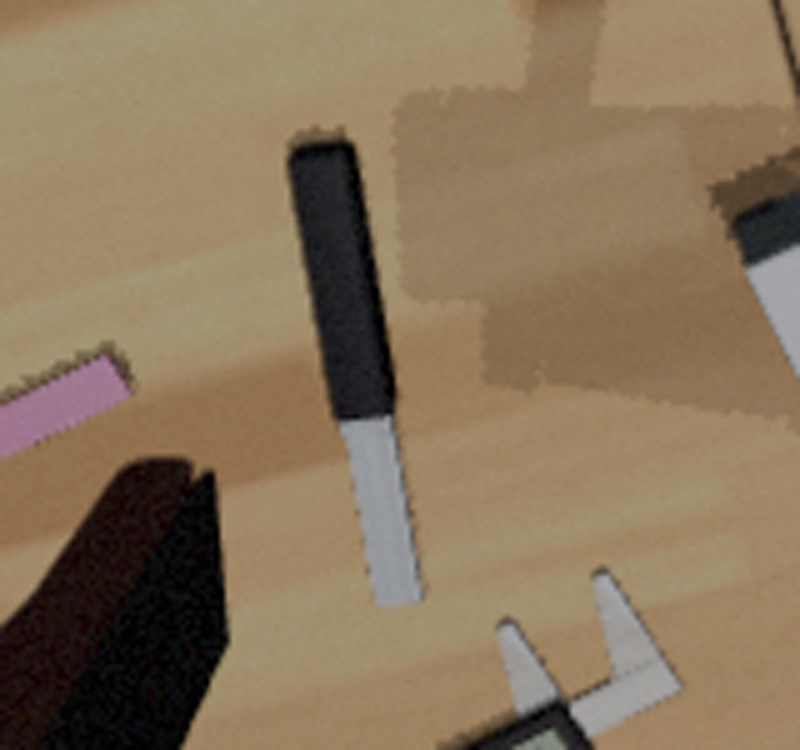

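The crop confirms it: black handle with its centre near pixel (258,246), steel blade ending at (269,309), and the caliper jaws clear at (291,314). Tool pose is (516,-326), yaw -9.9°. Case yaw is +10°.

Request:
play_rows([
  [15,-20,-38],
  [15,-20,-38],
  [15,-20,-38],
  [15,-20,-38],
  [15,-20,-38],
  [14.6,-22,-38],
  [0,0,-38],
  [0,0,-38],
], yaw=[6.3,0,0,0,0,0,0,0])

```text
t: 4.57
ee_pos: [542.2, -316.8, 83.7]
orientation: [0.266, 3.129, -0.001]
ft_force: [-0.3, 0.4, -0.7]
width: 88.1
grasp_force: 0.0
```

Request:
play_rows([
  [0,0,-10],
  [0,0,0],
  [0,0,0],
], yaw=[0,0,0])

```text
t: 4.82
ee_pos: [541.6, -316.1, 76.1]
orientation: [0.265, 3.13, -0.0]
ft_force: [0.2, -0.4, 0.6]
width: 87.6
grasp_force: 0.0
```

Run:
```python
from h import *
np.set_printoptions(precision=1,suppress=True)
im=shot("wrist"); save(im,"w2.png"); np.savez("w2.npz",**im); print(ctrl.get_obs()["ee_pos"],ctrl.get_obs()["qpos"])
for t,z in(("blade_tool",0),("blade_tip",9)):
    print(t,[(round(x["conf"],2),np.round(x["location"]),onz(im,x["location"],z)[0]) for x in models.landmark_of(im,t)][:3])
v,u=np.mgrid[0:480,0:640]; px=im["pixels"].astype(int)
pr=proj(im,[[516,-326,18],[548.5,-331.5,18],[629,-346,10.5]]); print(pr)
```

```text
[ 542.3 -316.7   77.3] [-0.5  0.6  1.7 -0.   0.8 -1.9]
blade_tool [(0.84, array([297., 221.]), array([ 515.3, -327. ,    0. ])), (0.73, array([ 56., 302.]), array([ 546.1, -517.7,    0. ]))]
blade_tip [(0.92, array([189., 260.]), array([ 527.9, -406.3,    9. ])), (0.87, array([298., 371.]), array([ 631.6, -348. ,    9. ]))]
[[297.3 229. ]
 [298.3 275.5]
 [299.7 369.1]]
```

View pics/w2.png

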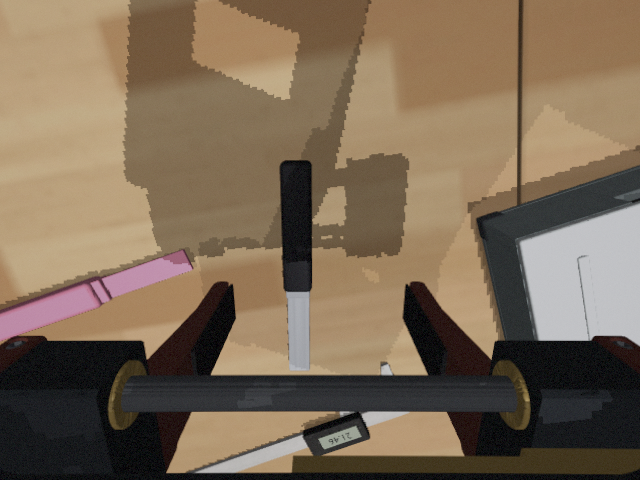

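The tool runs vertically in this view (handle (296,160)–(297,290), tip (299,369)). It is aligned with the gripper but about 15 mm to its left, so I'll shift and descend.

Request:
play_rows([
  [6.5,-15,-10],
  [0,0,-20],
  [0,0,-20],
  [0,0,-15],
  [0,0,-8],
  [0,0,0],
  [0,0,0],
], yaw=[0,0,0,0,0,0,0])

```text
t: 5.55
ee_pos: [547.8, -331.5, 2.8]
orientation: [0.266, 3.13, -0.0]
ft_force: [-0.5, 0.2, -0.3]
width: 88.1
grasp_force: 0.0
```

Request:
play_rows([
  [0,0,0],
  [0,0,0],
  [0,0,0],
  [0,0,0],
  [0,0,0],
  [0,0,0],
  [0,0,0],
  [0,0,0],
], yaw=[0,0,0,0,0,0,0,0], gripper=1)

```text
t: 6.22
ee_pos: [547.5, -331.4, 2.2]
orientation: [-0.267, -3.13, -0.0]
ft_force: [-0.2, 0.0, 0.3]
width: 38.0
grasp_force: 0.0
```

Request:
play_rows([
  [0,0,0],
  [0,0,0],
  [0,0,0],
  [0,0,0],
  [0,0,0],
  [0,0,0],
  [0,0,0],
  [0,0,0],
], yaw=[0,0,0,0,0,0,0,0])

```text
t: 6.88
ee_pos: [547.5, -331.4, 2.1]
orientation: [-0.266, -3.13, -0.0]
ft_force: [0.4, -0.4, -0.3]
width: 20.0
grasp_force: 30.0
```

Request:
play_rows([
  [0,0,10],
  [0,0,20],
  [0,0,30],
  [0,0,30],
  [0,0,20],
  [0,0,10],
  [0,0,0],
], yaw=[0,0,0,0,0,0,0])

```text
t: 7.47
ee_pos: [548.8, -332.3, 125.3]
orientation: [0.266, 3.126, -0.004]
ft_force: [0.6, 0.5, -1.1]
width: 19.7
grasp_force: 30.0
```

Request:
play_rows([
  [-10,15,0],
  [-20,26,0],
  [-20,28,0],
  [-20,28,0],
  [-20,28,0],
  [-20,28,0],
  [-20,28,0],
  [-10.6,18.7,0],
], yaw=[0,4,4,4,4,3.7,0,0])

```text
t: 8.13
ee_pos: [402.6, -129.2, 120.7]
orientation: [0.273, -3.125, -0.004]
ft_force: [-0.1, -0.8, 0.4]
width: 19.8
grasp_force: 30.0
```

Request:
play_rows([
  [0,0,-15],
  [0,0,-20],
  [0,0,-10],
  [0,0,0],
  [0,0,0],
], yaw=[0,0,0,0,0])

```text
t: 8.55
ee_pos: [405.7, -131.3, 76.2]
orientation: [0.273, -3.127, -0.002]
ft_force: [-1.1, -0.0, -0.4]
width: 19.7
grasp_force: 30.0
```

Run:
```python
from h import *
np.set_printoptions(precision=2,suppress=True)
im=shot("wrist"); save(im,"w3.png"); np.savez("w3.npz",**im); o=ctrl.get_obs(); print(o["ee_pos"],o["orientation"],o["qpos"])
for t,z in(("blade_tool",80),("blade_tip",85),("case_notch",43.5),("cover_edge",50)):
    print(t,[(round(x["conf"],2),np.round(x["location"]),onz(im,x["location"],z)[0],deep(im,x["location"])[0]) for x in models.landmark_of(im,t)][:2])
```

```text
[ 406.37 -131.58   76.8 ] [ 0.27 -3.13 -0.  ] [-0.34  0.4   2.15  0.    0.6  -2.09]
blade_tool [(0.69, array([316., 246.]), array([ 374.34, -138.14,   80.  ]), array([ 370.98, -138.64,   90.28]))]
blade_tip [(0.84, array([321., 442.]), array([ 485.7 , -115.93,   85.  ]), array([ 487.98, -115.51,   82.87]))]
case_notch [(0.61, array([314., 428.]), array([ 518.79, -114.79,   43.5 ]), array([ 478.93, -121.09,   82.92]))]
cover_edge [(0.64, array([319., 464.]), array([ 542.71, -107.09,   50.  ]), array([ 387.37, -134.43,  182.31])), (0.58, array([318., 432.]), array([ 515.53, -111.94,   50.  ]), array([ 481.12, -117.98,   83.45]))]
```

View pics/w3.png

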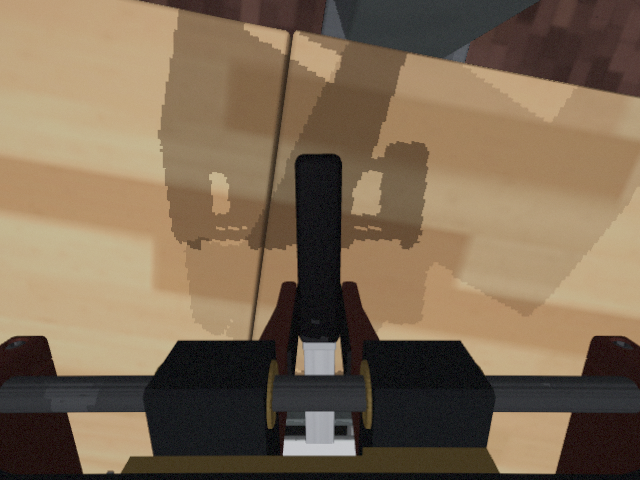

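The tool is straight in the grip and level: handle (319,155)–(319,340), tip at (320,442). The tip is about 31 mm before the notch and only about 2 mm off laterally. I'll lower and insert.

Request:
play_rows([
  [0,-1,-15],
  [0,-1,-15],
  [0,0,-9],
  [0,0,0],
  [0,0,0],
], yaw=[0,0,0,0,0])

```text
t: 9.22
ee_pos: [406.6, -133.6, 38.1]
orientation: [0.273, -3.129, -0.001]
ft_force: [-0.1, 0.1, -1.1]
width: 20.1
grasp_force: 30.0
```

Request:
play_rows([
  [9.85,1.74,0],
  [9.85,1.74,0],
  [9.85,1.74,0],
  [9.85,1.74,0],
  [5,0.9,0],
  [0,0,0],
], yaw=[0,0,0,0,0,0])

```text
t: 9.72
ee_pos: [453.4, -125.8, 38.5]
orientation: [-0.274, 3.128, -0.001]
ft_force: [0.3, 0.2, -1.6]
width: 20.1
grasp_force: 30.0
```

Request:
play_rows([
  [8,1.4,0],
  [4.8,0.9,0],
  [0,0,5],
  [0.7,0.1,14],
  [2.1,0.4,13.8],
  [3.4,0.6,13.6],
  [4.7,0.8,13.1],
  [0,0,0],
], yaw=[0,0,0,0,0,0,0,0])

```text
t: 10.38
ee_pos: [476.5, -122.0, 99.9]
orientation: [-0.273, 3.126, -0.002]
ft_force: [-0.3, -0.3, 0.2]
width: 19.6
grasp_force: 30.0
```

```bash
cat > cov.py <<'E'
from h import *
np.set_printoptions(precision=2,suppress=True)
import sys
im=shot("side"); o=ctrl.get_obs(); print(o["ee_pos"],o["ft_force"],o["width"])
u0=np.array([.985,.174]); n=np.array([-.174,.985]); f=np.array([519.5,-113])
v,u=np.mgrid[150:320,240:400]; P=deep(im,np.c_[u.ravel(),v.ravel()]); px=im["pixels"][v.ravel(),u.ravel()].astype(int)
d=P[:,:2]-f; s=d@u0; t=d@n
m=(abs(t)>30)&(abs(t)<88)&(s>0)&(s<240)&(P[:,2]>62)
print(m.sum()); 
if m.sum()>20:
    a=np.arctan2(P[m,2]-52,168-s[m]); print("angle pct",np.percentile(a,[10,50,90]), "max z",P[m,2].max())
for x in models.landmark_of(im,"cover_edge")[:1]: print(x["conf"],x["location"],deep(im,x["location"]))
if len(sys.argv)>1: save(im,sys.argv[1],(220,150,420,300),4)
E
python3 cov.py s4.png
```

```text
[ 475.79 -121.9    98.78] [ 0.52 -0.58 -0.42] 19.716365794870605
284
angle pct [0.45 0.47 0.55] max z 447.1253008328515
0.56 [296.4, 246.1] [[ 486.95 -203.13  189.29]]
```

View pics/s4.png

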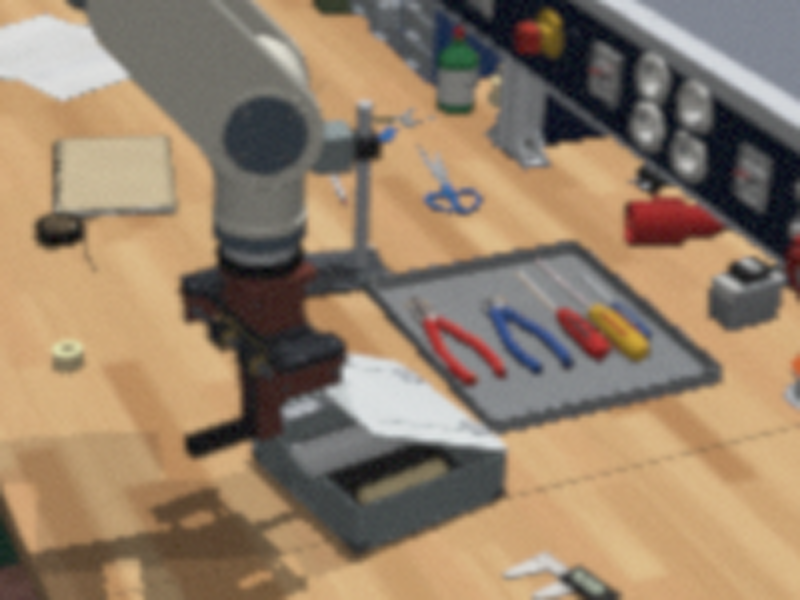

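The crop shows the cover lifted to about 0.45 rad by the blade, with the fingers clear of it. The bars are visible inside at crop (340,440) and (405,475). Continuing the arc.

Request:
play_rows([
  [5.9,1,12.6],
  [7.3,1.3,12],
  [8.3,1.5,11.1],
  [9.4,1.7,10.2],
  [10.3,1.8,9.3],
  [11.2,2,8.1],
  [11.9,2.1,7],
  [12.6,2.2,5.7],
], yaw=[0,0,0,0,0,0,0,0])

```text
t: 11.15
ee_pos: [550.9, -107.8, 172.8]
orientation: [0.273, -3.127, -0.001]
ft_force: [-1.6, -0.7, -1.5]
width: 19.6
grasp_force: 30.0
```

Request:
play_rows([
  [13,2.3,4.4],
  [13.5,2.4,3.1],
  [13.7,2.4,1.6],
  [13.8,2.4,0.3],
  [13.7,2.4,0],
  [13.6,2.4,0],
  [0,0,0],
  [0,0,0],
], yaw=[0,0,0,0,0,0,0,0])

```text
t: 11.82
ee_pos: [632.4, -93.7, 181.6]
orientation: [0.273, -3.128, -0.001]
ft_force: [-0.5, -0.6, -1.2]
width: 19.7
grasp_force: 30.0
```

```bash
python3 cov.py s5.png
```

```text
[631.98 -93.77 181.87] [-1.05 -0.75 -0.11] 19.52699490517973
1845
angle pct [1.27 1.42 1.86] max z 491.2589892616382
0.9 [342.5, 211.5] [[ 668.01 -173.25  269.28]]
```

View pics/s5.png

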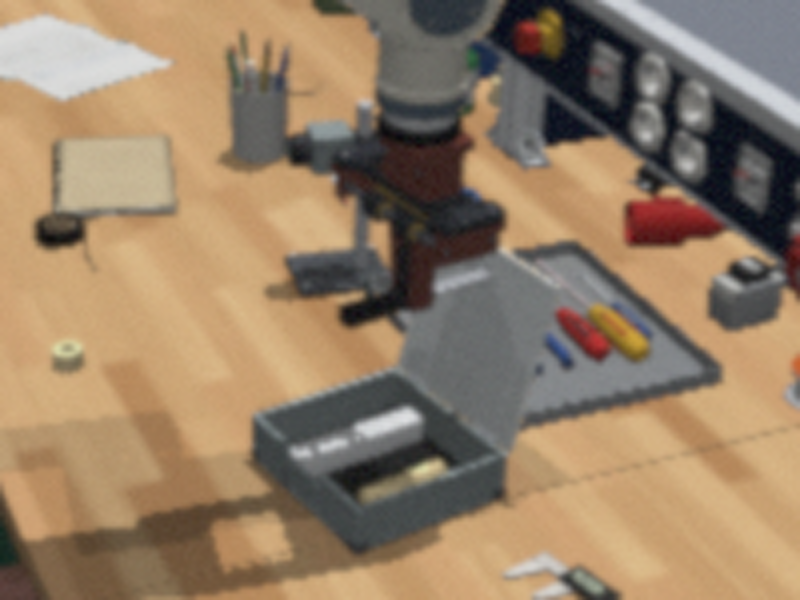

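The cover leans back at about 1.75 rad, held by the blade tip only. The long silver square bar is on the +y side (crop 360,440) and the brass-coloured hexagonal one is on the -y side (crop 400,480). Next I retract and lay the tool on the bench to the right of the case.

Request:
play_rows([
  [-20,-3.5,0],
  [-36,-6.3,0],
  [-36,-6.3,0],
  [-20,-8,0],
  [-10,-25,0],
  [-8,-35,0],
  [-8,-35,-10],
  [-6,-35,-20],
], yaw=[0,0,0,0,0,0,0,0])

```text
t: 12.58
ee_pos: [489.0, -249.7, 155.1]
orientation: [-0.273, 3.126, -0.004]
ft_force: [0.6, -0.4, -0.2]
width: 19.6
grasp_force: 30.0
```

Request:
play_rows([
  [-4,-35,-30],
  [-4,-20,-35],
  [0,0,-35],
  [0,0,-20],
  [0,0,0],
  [0,0,0],
], yaw=[0,0,0,0,0,0])

```text
t: 13.08
ee_pos: [480.2, -298.9, 35.5]
orientation: [0.272, -3.128, -0.003]
ft_force: [0.3, 0.8, 0.9]
width: 19.8
grasp_force: 30.0
```

Request:
play_rows([
  [0,0,-16],
  [0,0,-10],
  [0,0,-4],
  [0,0,-2],
  [0,0,0],
  [0,0,0],
], yaw=[0,0,0,0,0,0])

```text
t: 13.58
ee_pos: [482.0, -299.5, 4.8]
orientation: [-0.273, 3.129, -0.001]
ft_force: [-0.2, -0.4, -0.3]
width: 19.8
grasp_force: 30.0
```

Request:
play_rows([
  [0,0,0],
  [0,0,0],
  [0,0,0],
  [0,0,0],
  [0,0,0],
  [0,0,0],
  [0,0,0],
  [0,0,0],
], yaw=[0,0,0,0,0,0,0,0], gripper=0.4)

```text
t: 14.25
ee_pos: [481.5, -299.4, 4.1]
orientation: [0.273, -3.13, -0.0]
ft_force: [-0.3, 0.4, -1.2]
width: 52.4
grasp_force: 0.0
```

Request:
play_rows([
  [0,0,15],
  [0,0,30],
  [0,0,41],
  [0,0,41],
  [0,20,41],
  [0,35,41],
  [0,35,30],
  [0,35,0],
], yaw=[0,0,0,0,0,0,0,0])

```text
t: 14.92
ee_pos: [484.3, -188.1, 233.0]
orientation: [-0.27, 3.121, -0.007]
ft_force: [1.3, 0.1, 0.6]
width: 52.6
grasp_force: 0.0
```

Request:
play_rows([
  [0,35,20],
  [0,20,10],
  [0,0,0],
  [0,0,0],
], yaw=[0,0,0,0])

```text
t: 15.25
ee_pos: [481.9, -131.8, 257.9]
orientation: [-0.277, 3.128, -0.001]
ft_force: [-0.4, -0.4, 0.8]
width: 52.8
grasp_force: 0.0
```

Run:
```python
from h import *
np.set_printoptions(precision=2,suppress=True)
im=shot("wrist"); save(im,"w6.png"); np.savez("w6.npz",**im); o=ctrl.get_obs(); print(o["ee_pos"],o["orientation"],o["width"],o["qpos"])
for t,z in(("blade_tool",0),("blade_tip",9),("bar",5),("bar_mid",17.5),("hex_bar",5)):
    print(t,[(round(x["conf"],2),np.round(x["location"]),onz(im,x["location"],z)[0],deep(im,x["location"])[0]) for x in models.landmark_of(im,t)][:2], [(round(x["conf"],2),np.round(x["bbox"])) for x in models.look_for(im,t)][:2])
```

```text
[ 481.54 -132.54  257.25] [-0.27  3.13 -0.  ] 52.89101073824822 [-0.29  0.19  1.87 -0.    1.08 -2.04]
blade_tool [(0.56, array([177., 155.]), array([ 454.69, -305.78,    0.  ]), array([ 452.33, -299.1 ,   17.51]))] [(0.77, array([177., 181.,  34., 139.])), (0.76, array([ 44., 201.,  84.,  17.]))]
blade_tip [(0.71, array([185., 248.]), array([ 564.75, -286.24,    9.  ]), array([ 564.88, -286.35,    8.67])), (0.66, array([ 85., 203.]), array([ 528.51, -407.08,    9.  ]), array([ 528.66, -407.37,    8.54]))] [(0.94, array([176., 178.,  28., 136.])), (0.67, array([ 44., 203.,  88.,  15.]))]
bar [(0.6, array([352., 296.]), array([594.43, -67.65,   5.  ]), array([583.16, -72.17,  28.77]))] [(0.62, array([359., 298.,  34., 104.])), (0.32, array([175., 179.,  34., 136.]))]
bar_mid [(0.97, array([356., 298.]), array([591.22, -64.36,  17.5 ]), array([585.89, -66.62,  28.59]))] [(0.66, array([360., 299.,  27., 107.]))]
hex_bar [(0.61, array([298., 295.]), array([ 605.46, -137.39,    5.  ]), array([ 596.25, -137.78,   23.38]))] [(0.9, array([296., 300.,  24.,  68.])), (0.57, array([328., 347., 166., 220.]))]
```

View pics/w6.png

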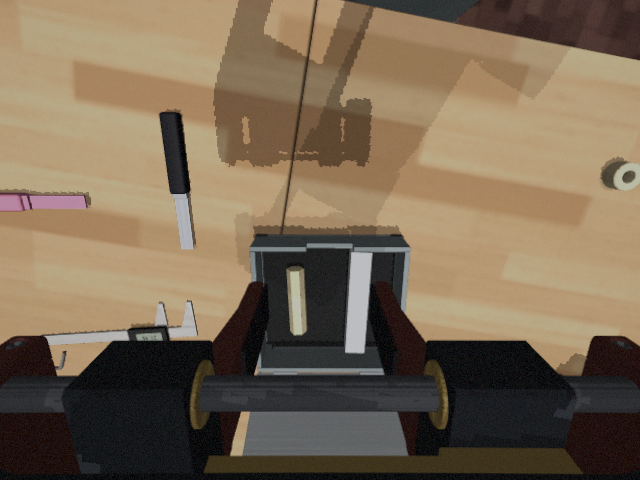

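The tool rests on the bench at (177,180), clear of the case. The square bar is the silver one at (358,300), the hexagonal brass one is at (297,300). Refining the bar and lens poses.

Run:
```python
from h import *
np.set_printoptions(precision=1,suppress=True)
im=dict(np.load("w6.npz"))
v,u=np.mgrid[0:480,0:640]; P=deep(im,np.c_[u.ravel(),v.ravel()]).reshape(480,640,3); px=im["pixels"].astype(int)
m=(u>335)&(u<378)&(v>252)&(v<358)&(P[...,2]>22)&(P[...,2]<36)&(px.min(2)>130)
m=cv2.morphologyEx(m.astype(np.uint8),cv2.MORPH_OPEN,np.ones((3,3)))>0
q=onz(im,np.c_[u[m],v[m]],30)[:,:2]; print("bar",m.sum(),P[m][:,2].mean(),cv2.minAreaRect(q.astype(np.float32)),q.mean(0))
w,V=np.linalg.eigh(np.cov(q.T)); print(np.degrees(np.arctan2(*(V[:,1]*np.sign(V[0,1]))[::-1])))
for n in("top","side"):
    im=shot(n); np.savez(n+"1.npz",**im)
    for t,z in(("lens",160),("camera",0),("bar_mid",17.5)):
        print(n,t,[(round(x["conf"],2),np.round(x["location"],1),onz(im,x["location"],z)[0],deep(im,x["location"])[0]) for x in models.landmark_of(im,t)][:2], [(round(x["conf"],2),np.round(x["bbox"])) for x in models.look_for(im,t)][:1])
im=dict(np.load("top0.npz"))
P=deep(im,np.c_[u.ravel(),v.ravel()]).reshape(480,640,3); x,y,z=P[...,0],P[...,1],P[...,2]
m=(u>178)&(u<225)&(v>160)&(v<215)
for vv in range(162,213,4): print(vv," ".join("%4d"%a for a in z[vv,180:224:2]))
```

```text
bar 1962 28.470197705874742 ((593.7050170898438, -63.11840057373047), (137.8488006591797, 24.686405181884766), 8.36220932006836) [590.5 -63.6]
8.36676564346873
top lens [(0.6, array([189.1, 196.5]), array([669.7, 299.7, 160. ]), array([666.1, 295.6, 175.2]))] [(0.92, array([203., 185.,  37.,  45.]))]
top camera [(0.85, array([204.6, 194. ]), array([715.5, 290. ,   0. ]), array([713.6, 288.2,   7.6]))] [(0.62, array([201., 186.,  42.,  44.]))]
top bar_mid [(0.51, array([311.5, 223.9]), array([599.5, -69.8,  17.5]), array([492.9, -81.9, 618.6]))] [(0.54, array([306., 214.,   5.,  17.]))]
side lens [(0.74, array([292.3, 188.4]), array([666.2, 279.6, 160. ]), array([ 484.5, -170.2,  383.8]))] [(0.74, array([305., 202.,  19.,  48.]))]
side camera [(0.83, array([302.1, 218.7]), array([715.8, 280.9,   0. ]), array([706.9, 260.5,  12.2]))] [(0.61, array([307., 200.,  22.,  50.]))]
side bar_mid [(0.72, array([311.1, 260.5]), array([605. , -68.6,  17.5]), array([600.8, -77.7,  24.3]))] [(0.66, array([309., 260.,  33.,  18.]))]
162    0    0   -4    2    0    1   -6    0   -1    2    2    0   -
[... 714 characters left out ...]
6    6   11   19
190   -1    0    3  172  183  173  178  182  166  165  154    9   15    5   11   17   19   13    9    4    1    0
194   -1   -7    0  172  179  177  174  166  166    5   13   12   15    5    4    7    7   13   12    9    0    0
198    0   -2    5   -1    2   -8   10    9   11   15   14   14   11    2    7    9    3    8   11   -3    5    1
202    2    5    0    0    6    6   16    8    5    9    8    6    8    2   11   11    5   11    9    7   -3    0
206    1    5   -2   -3    4   -3    2    1    2    3    5    2    3   13   12   11   12   12    5    1    3    0
210    0   -4    5   -3   10    1   -7  -10   -1    8    1    3   -5    0    1    7    0    1   -5    1    1    5
```

Request:
play_rows([
  [15,9,-10],
  [25,15,-20],
  [25,15,-30],
  [25,15,-30],
  [22,15.4,-30],
  [0,0,-25],
  [0,0,0],
  [0,0,0],
], yaw=[-1.6,0,0,0,0,0,0,0], gripper=0.47)

```text
t: 17.17
ee_pos: [592.1, -62.9, 111.3]
orientation: [0.23, -3.129, -0.001]
ft_force: [-0.3, -0.1, 0.4]
width: 46.4
grasp_force: 0.0
```

Run:
```python
from h import *
np.set_printoptions(precision=1,suppress=True)
im=shot("wrist"); o=ctrl.get_obs(); print(o["ee_pos"],o["orientation"],o["width"])
v,u=np.mgrid[0:480,0:640]; P=deep(im,np.c_[u.ravel(),v.ravel()]).reshape(480,640,3); px=im["pixels"].astype(int)
m=(P[...,2]>22)&(P[...,2]<36)&(px.min(2)>125)&(abs(P[...,0]-594)<85)&(abs(P[...,1]+63)<30)
m=cv2.morphologyEx(m.astype(np.uint8),cv2.MORPH_OPEN,np.ones((3,3)))>0
q=onz(im,np.c_[u[m],v[m]],30)[:,:2]; print("bar",m.sum(),P[m][:,2].mean(),cv2.minAreaRect(q.astype(np.float32)),u[m].min(),u[m].max(),v[m].min(),v[m].max())
```

```text
[593.  -63.3 112.9] [ 0.2 -3.1 -0. ] 46.63643206988309
bar 5945 28.605849642055237 ((593.6051025390625, -62.632999420166016), (137.9513702392578, 24.749778747558594), 8.379317283630371) 301 336 158 335
```

Consistent. Descend and grip.

Request:
play_rows([
  [0.8,0.4,-20],
  [0,0,-30],
  [0,0,-30],
  [0,0,-15],
  [0,0,-8],
  [0,0,0],
  [0,0,0],
], yaw=[0,0,0,0,0,0,0])

```text
t: 17.8
ee_pos: [595.2, -63.3, 11.3]
orientation: [-0.228, 3.131, -0.001]
ft_force: [0.5, -0.3, 0.4]
width: 46.5
grasp_force: 0.0
```

Request:
play_rows([
  [0,0,0],
  [0,0,0],
  [0,0,0],
  [0,0,0],
  [0,0,0],
  [0,0,0],
  [0,0,0],
  [0,0,0],
], yaw=[0,0,0,0,0,0,0,0], gripper=1)

```text
t: 18.47
ee_pos: [594.8, -62.8, 10.6]
orientation: [-0.229, 3.132, -0.0]
ft_force: [-1.5, -0.1, 7.5]
width: 24.7
grasp_force: 30.0
```

Request:
play_rows([
  [0,0,10],
  [0,0,20],
  [0,0,35],
  [0,0,35],
  [0,0,35],
  [0,0,35],
  [-15,10,35],
  [-20,20,35],
], yaw=[0,0,0,0,0,0,0,0])

```text
t: 19.13
ee_pos: [560.8, -35.1, 249.4]
orientation: [-0.227, 3.132, -0.001]
ft_force: [0.4, 0.8, -2.3]
width: 25.2
grasp_force: 30.0
```

Request:
play_rows([
  [-20,28,20],
  [-20,28,10],
  [-20,28,0],
  [-15,28,0],
  [0,28,0],
  [0,20,0],
  [0,0,0],
  [0,0,0],
], yaw=[0,0,0,0,0,0,0,0])

```text
t: 19.8
ee_pos: [485.1, 126.4, 277.2]
orientation: [0.233, -3.133, 0.0]
ft_force: [0.2, 0.6, -2.0]
width: 24.9
grasp_force: 30.0
```

Run:
```python
from h import *
np.set_printoptions(precision=1,suppress=True)
im=shot("wrist"); o=ctrl.get_obs(); print(o["ee_pos"],o["orientation"],o["width"],o["grasp_force"],im["T"][:3,3])
save(im,"w7.png"); np.savez("w7.npz",**im)
for t,z in(("lens",160),("camera",0),("bar_mid",o["ee_pos"][2]+7)):
    print(t,[(round(x["conf"],2),np.round(x["location"],1),onz(im,x["location"],z)[0],deep(im,x["location"])[0]) for x in models.landmark_of(im,t)][:2], [(round(x["conf"],2),np.round(x["bbox"])) for x in models.look_for(im,t)][:1])
```

```text
[485.2 125.7 277.1] [ 0.2 -3.1  0. ] 24.800633731184817 29.999459087848663 [401.5 114.3 437.9]
lens [] []
camera [(0.53, array([111.8, 260.4]), array([ 606.6, -136.8,    0. ]), array([ 604.5, -134.2,    4.7]))] []
bar_mid [(0.84, array([320.5, 305.8]), array([482.7, 127.1, 284.1]), array([477. , 126.2, 294.9]))] [(0.72, array([319., 301.,  64., 279.]))]
```

View pics/w7.png

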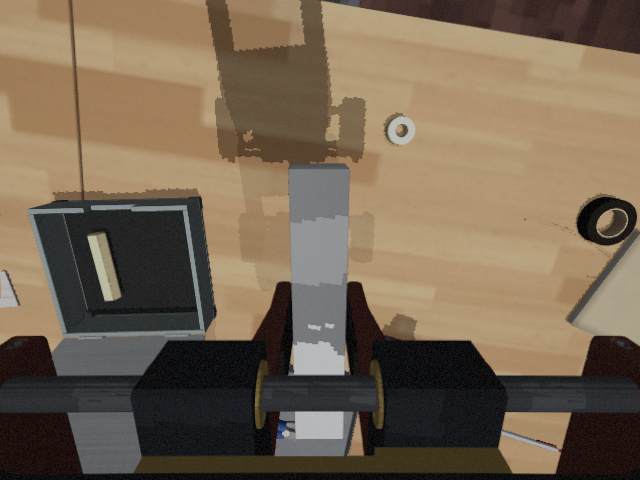

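The bar is held centred (319,300), with the hexagonal one still in the case (105,265). The inspection camera is hidden behind the gripper, so I'll turn 90° and view it from the side.

Request:
play_rows([
  [0,5,8],
  [0,10,8],
  [5,10,8],
  [5,10,8],
  [5,10,8],
  [5,10,8],
  [5,10,2],
  [5,10,0],
], yaw=[-6,-6,-6,-6,-6,-6,-6,-6])

```text
t: 20.82
ee_pos: [516.4, 200.9, 327.8]
orientation: [1.074, 2.951, 0.001]
ft_force: [1.1, 0.2, -3.1]
width: 24.7
grasp_force: 30.0
```

Request:
play_rows([
  [5,5,0],
  [5,5,0],
  [5,0,0],
  [5,0,0],
  [5,0,0],
  [0,0,0],
  [0,0,0],
  [0,0,0],
], yaw=[-6,-6,-6,-6,-6,-6,0,0])

```text
t: 21.48
ee_pos: [540.7, 210.3, 326.7]
orientation: [-1.923, -2.484, 0.001]
ft_force: [-0.3, -1.2, -1.8]
width: 24.9
grasp_force: 30.0
```

Run:
```python
from h import *
np.set_printoptions(precision=1,suppress=True)
im=shot("wrist"); o=ctrl.get_obs(); print(o["ee_pos"],o["orientation"],o["qpos"],im["T"][:3,3])
save(im,"w8.png"); np.savez("w8.npz",**im)
for t,z in(("lens",160),("camera",0)):
    print(t,[(round(x["conf"],2),np.round(x["location"],1),onz(im,x["location"],z)[0],deep(im,x["location"])[0]) for x in models.landmark_of(im,t)][:2], [(round(x["conf"],2),np.round(x["bbox"])) for x in models.look_for(im,t)][:1])
v,u=np.mgrid[0:480,0:640]; P=deep(im,np.c_[u.ravel(),v.ravel()]).reshape(480,640,3); x,y,z=P[...,0],P[...,1],P[...,2]
m=(z>135)&(z<205)&(x>630)&(x<800)&(abs(y-285)<90); q=P[m]; print("head",m.sum(),cv2.minAreaRect(q[:,:2].astype(np.float32)),q.mean(0))
m=(z>7)&(z<22)&(x>630)&(x<800)&(abs(y-285)<90); q=P[m]; print("foot",m.sum(),cv2.minAreaRect(q[:,:2].astype(np.float32)),q.mean(0))
```

```text
[540.6 210.4 326.8] [-1.9 -2.5  0. ] [ 0.4  0.3  1.6 -0.   1.3  0.1] [519.1 291.8 487.4]
lens [(0.97, array([471.1, 171.7]), array([665., 292., 160.]), array([666.3, 292. , 157.1]))] [(0.33, array([320., 405.,  89., 101.]))]
camera [(0.93, array([453. , 169.2]), array([710.8, 289.1,   0. ]), array([707.5, 289.2,   8.4])), (0.68, array([317.2, 294.8]), array([577.1,  56.6,   0. ]), array([536. , 223.4, 345.7]))] [(0.69, array([506., 180., 190., 102.]))]
head 5792 ((716.613037109375, 285.93115234375), (50.98635482788086, 104.55723571777344), 88.53474426269531) [709.2 287.1 176.5]
foot 3653 ((735.2184448242188, 260.9200744628906), (130.18812561035156, 137.90528869628906), 80.02021026611328) [712.  278.5   9.2]
```

View pics/w8.png

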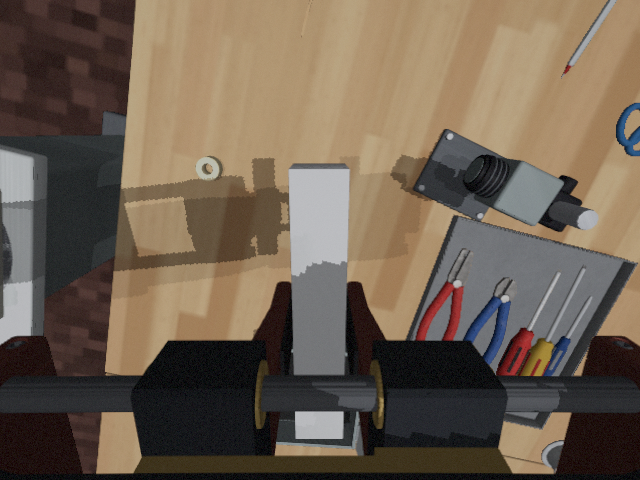

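The view shows the lens at (478,175), the head at (530,190), the post top at (587,217), and the front edge of the foot from (447,128) to (415,190). I've now used up the picture views (11, one over the limit of 10). From here I measure numerically only.

Run:
```python
from h import *
np.set_printoptions(precision=1,suppress=True)
im=dict(np.load("w8.npz")); px=im["pixels"].astype(int)
v,u=np.mgrid[0:480,0:640]
P=deep(im,np.c_[u.ravel(),v.ravel()]).reshape(480,640,3); x,y,z=P[...,0],P[...,1],P[...,2]
grey=(px.max(2)-px.min(2)<28)
pts=[]
for r in range(134,187,2):
    c=np.where(grey[r,405:470]&grey[r,406:471]&grey[r,407:472])[0]
    if len(c): pts.append((405+c[0],r))
pts=np.array(pts,float); print(pts[::4])
def ang(q): 
    l=cv2.fitLine(q[:,:2].astype(np.float32),cv2.DIST_HUBER,0,.01,.01).ravel(); return l,np.degrees(np.arctan2(l[1],l[0]))
q=onz(im,pts,10); print("front edge",ang(q))
# top edge of foot: from (450,128) rightwards
pts=[]
for c in range(452,486,2):
    r=np.where(grey[110:175,c]&grey[111:176,c]&grey[112:177,c])[0]
    if len(r): pts.append((c,110+r[0]))
pts=np.array(pts,float); print(pts[::4]); print("side edge",ang(onz(im,pts,10)))
# head box top
bright=grey&(px.min(2)>85)&(u>495)&(u<570)&(v>150)&(v<230)
m=bright&(z>160)&(z<200); print("z pct",np.percentile(z[m],[5,25,50,75,95])); zt=np.median(z[m])
m=m&(abs(z-zt)<8); q=P[m]; print("box",m.sum(),cv2.minAreaRect(q[:,:2].astype(np.float32)),q.mean(0))
m=(z>195)&(z<225)&(u>560)&(u<620)&(v>190)&(v<245); print("post top",P[m].mean(0),m.sum())
```

```text
[[442. 134.]
 [438. 142.]
 [433. 150.]
 [429. 158.]
 [425. 166.]
 [420. 174.]
 [416. 182.]]
front edge (array([  0.2,   1. , 669.3, 288.4], dtype=float32), np.float32(79.69226))
[[452. 131.]
 [460. 136.]
 [468. 139.]
 [476. 143.]
 [484. 147.]]
side edge (array([  1. ,  -0.2, 720.2, 329.3], dtype=float32), np.float32(-9.91968))
z pct [180.3 181.  181.6 182.1 182.8]
box 2534 ((712.3101196289062, 286.308837890625), (45.116676330566406, 45.75577926635742), 79.72213745117188) [711.3 286.7 181.5]
post top [747.3 279.5 205.5] 573
```

Request:
play_rows([
  [1,10,0],
  [1,14,0],
  [1,14,0],
  [1,14,0],
  [1,14,0],
  [1,14,0],
  [1,14,0],
  [1,10,0],
], yaw=[6.5,6.5,6.5,6.5,6.5,6.5,6.5,6.5])

```text
t: 22.4
ee_pos: [548.5, 315.9, 326.9]
orientation: [-0.632, -3.077, -0.0]
ft_force: [0.1, 0.2, -1.5]
width: 24.8
grasp_force: 30.0
```

Request:
play_rows([
  [0,0,0],
  [0,0,0],
  [0,0,-20],
  [0,0,-20],
  [0,0,-20],
  [0,0,0],
  [0,0,0],
], yaw=[6.5,6.7,0,0,0,0,0])

```text
t: 22.98
ee_pos: [548.1, 314.5, 266.2]
orientation: [-0.284, -3.127, 0.002]
ft_force: [0.1, -0.0, -1.9]
width: 24.9
grasp_force: 30.0
```

```bash
cat > e.py <<'E'
from h import *
np.set_printoptions(precision=2,suppress=True)
P=[];A=[]
for i in range(4):
    im=shot(["top","side","wrist","top"][i]); o=ctrl.get_obs(); P.append(o["ee_pos"]); r=o["orientation"]; A.append((2*np.degrees(np.arctan2(r[1],r[0]))-90)%180)
print(np.mean(P,0),np.mean(A),o["ft_force"],o["grasp_force"],o["width"],"need",np.array([548.4,314.4,153.2])-np.mean(P,0),79.7-np.mean(A))
E
python3 e.py
```

```text
[549.26 315.14 268.29] 79.58654691406312 [-0.32 -0.08 -1.39] 29.999557435512543 24.45935669679522 need [  -0.86   -0.74 -115.09] 0.1134530859368823
```

Request:
play_rows([
  [-0.9,-0.7,-20],
  [0,0,-30],
  [0,0,-30],
  [0,0,-20],
  [0,0,-10],
  [0,0,-5],
  [0,0,0],
  [0,0,0],
], yaw=[0,0,0,0,0,0,0,0])

```text
t: 23.85
ee_pos: [548.7, 314.6, 153.4]
orientation: [0.285, 3.127, 0.002]
ft_force: [-0.9, 0.4, -1.4]
width: 24.6
grasp_force: 30.0
```

```bash
python3 e.py
python3 - <<'E'
from h import *
np.set_printoptions(precision=1,suppress=True)
L=np.array([665,293.5,160.]); ux=np.array([.984,-.179,0]); uy=np.array([.179,.984,0])
for n in("wrist","side","top"):
    im=shot(n)
    v,u=np.mgrid[0:480,0:640]; P=deep(im,np.c_[u.ravel(),v.ravel()]).reshape(480,640,3); px=im["pixels"].astype(int)
    for t,z in(("bar_mid",160),("lens",160),("blade_tool",0),("hex_bar",5)):
        for d in models.landmark_of(im,t)[:2]:
            w=onz(im,d["location"],z)[0]; print(n,t,round(d["conf"],2),w, "in lens frame",(w-L)@ux,(w-L)@uy,"depth",deep(im,d["location"])[0])
    if n!="side":
        s=(P-L)@ux; y=(P-L)@uy
        m=(abs(P[...,2]-172)<12)&(s<-30)&(s>-210)&(abs(y)<25)&(px.max(2)-px.min(2)<30)&(px.min(2)>90)
        if m.sum()>30: q=onz(im,np.c_[u[m],v[m]],172.5); print(n,"bar top",m.sum(),P[m][:,2].mean(),cv2.minAreaRect(q[:,:2].astype(np.float32)),"s",np.percentile((q-L)@ux,[0,100]),"y",np.mean((q-L)@uy))
E
python3 cov.py | tail -3
```

```text
[548.7  314.61 153.62] 79.57061876424882 [ 0.52  0.54 -2.05] 29.999497532844543 24.73645593477205 need [-0.3  -0.21 -0.42] 0.12938123575118254
wrist bar_mid 0.92 [547.5 315.9 160. ] in lens frame -119.63430857000566 0.9931346327065746 depth [541.5 316.9 171.1]
wrist hex_bar 0.39 [387.4 210.8   5. ] in lens frame -258.32658578907166 -131.08968851534058 depth [390.7 215.7  17.9]
wrist bar top 12749 171.3964933386479 ((547.0220336914062, 314.609619140625), (24.625991821289062, 138.89056396484375), 79.52903747558594) s [-189.3  -50.4] y -0.2961807505579462
side bar_mid 0.79 [548.8 297.8 160. ] in lens frame -115.11713876568281 -16.52435498747152 depth [546.4 290.4 163.6]
side lens 0.6 [669.1 293.9 160. ] in lens frame 3.965083448122926 1.1767008679531006 depth [664.6 282.7 165.5]
side blade_tool 0.94 [ 414.6 -717.3    0. ] in lens frame -65.48838737383954 -1039.4963945367178 depth [ 406.4 -729.9   19.7]
side blade_tool 0.86 [ 547.5 -523.6    0. ] in lens frame 30.598263637660352 -825.0811984826965 depth [ 539.9 -535.1   13.7]
side hex_bar 0.61 [ 608.2 -144.8    5. ] in lens frame 22.5893
[... 225 characters left out ...]
0905660589224 -153.88155570275543 depth [396.3 214.   22.1]
top blade_tool 0.69 [ 548.9 -522.3    0. ] in lens frame 31.803979013886988 -823.5004337398748 depth [ 547.1 -519.2   12.3]
top blade_tool 0.65 [ 423.3 -712.9    0. ] in lens frame -57.63777766975895 -1033.5714318378089 depth [ 421.5 -703.1   26.7]
top hex_bar 0.48 [ 610.4 -147.5    5. ] in lens frame 25.236467050505745 -443.6864874406809 depth [ 607.6 -147.1   20.5]
top bar top 63 171.67833993036297 ((604.92822265625, 303.87115478515625), (26.348392486572266, 25.00385284423828), 79.60070037841797) s [-73.5 -48.5] y -2.024091778762421
831
angle pct [1.8  1.84 1.9 ] max z 213.99360862957235
0.9 [342.6, 215.0] [[721.76 -80.47 198.96]]
```

```bash
python3 -c "
from workcell import ticket
print(ticket.close_job())"
```

```text
the job is handed in; nothing more can be done
None
```

I handed the job in at about t = 24 s, but the hand-in gave no verdict. By my measurements the cover stands at about 1.84 rad, the black tool lies on the bench, the hexagonal bar is still in the case, and the square bar is gripped level on the lens axis with its near end about 50 mm from the lens; I viewed 11 pictures, one over the limit of 10.

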